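Pin the sprung length gauge and hold it at its mark

ROBOT

A 6-joint arm with a two-finger parallel gripper is mounted at the origin on the work surface. World frame = base frame: x ahead of the robot, y to its left, z up, the work surface at z = 0. Lengths are in m, angles in rad, forces in N, time in s.
With the tool pointing down it reaches from about 0.3 to 0.775 m from the base axis. Payload 14.6 kg.
Tool frame: the origin (TCP) lies midway between the tips of the shut fingers; the grasp point (between the pads) lies 19 mm behind it (ctrl.pinch_z is the distance from the TCP to the grasp point, in m); z points along the fingers, y is the line along which they close (so a half turn about z gives the same grasp; the last joint's range is limited). The gripper opens to 94 mm and grips with 3 to 60 N. Pads are 16 mm wide; open, the fingers measure 119 mm over their backs; the gripper's body (75 mm by 177 mm) begins 78 mm behind the grasp point.
Start: joints at [1.109, 0.3, 1.521, -0, 1.321, -0.067], TCP at [0.212, 0.508, 0.205] pointing down, gripper open.
Joint ranges: [-3.03, 3.03], [-0.79, 2.21], [0.23, 2.52], [-1.04, 4.18], [0, 3.07], [-2.55, 2.55]. Speed limits (rad/s): [2.22, 2.22, 2.57, 3.14, 3.14, 3.14].

INTERFACE

Orientations are given as [roll, pitch, yaw] about the fixed x, y, z axes, in that order (R = Rz(yaw) Ry(pitch) Rx(roll)).
In Python, from station import ctrl gives the robot as it stands.
- The arm moves only by the tool jog_arm, never from a script. Its argument "motion" is a list of rows, each a list of 7 numbers: the shift along the tool's x, y, z in m, then the turn, a rotation vector about the tool's x, y, z in rad, then the opening, from -1 (shut) to 1 (fully open). In form: [[tx, ty, tz, rx, ry, rz, gripper], ...]. A call has 1 to 5 rows; each row shifts and turns the commanded pose from where the row before left it, along the tool's axes as they then stand; what a row does not reach is not made up. A row lasts 1/10 s, in which the tool goes at most 50 mm and 8.59 degrees, less where a joint would pass 70% of its speed; a pose out of reach is approached as far as the arm can. A call is refused whole if a number of a shift passes 0.05 or a number of a turn 0.15, either way. A call with a gripper value outside its range is refused whole. The fingers move at their own pace and stop on an object; "squeeze" is the grip in N (left out, the last holds). Time passes only in rows, so rows that do not move let the fingers close. It gives the time, the measured TCP pose, the force, the opening and the grip force at its end, in the units of the state.
- ctrl.get_obs(): the state, without advancing time (a new reading comes with each control period).
- ctrl.camera(name): name is "scene" or "top" or "wrist"; returns the picture (420x560x3 uint8, red, green, blue); there is no depth.
- ctrl.camera_model(name): a dict with "intrinsics" (3x3 intrinsics, pixels), "rvec" (rotation vector, rad) and "tvec" (3), from world to camera coordinates, as OpenCV has them. Camera axes: x right, y down, z forward; pixel columns grow to the right and rows downward; lengths in m; the calibration is good to about 2 mm. A picture is of the moment at which its call begins: read the wrist's pose just before it. camera_model takes no time and is no camera call; for the wrist camera it gives the pose at the moment of the call.
- ctrl.hand_in(): hands the job in; it is judged then, once.
The state is a dict: "time_s": time; "qpos": joint angles; "joint_vel": joint speeds; "tau": joint torques, N m; "ee_pos": TCP position; "eef_rot": TCP orientation; "force": force on the tool from outside, world axes, zero at the start; "moment": the same for the moment, N m; "grip_width": finger opening in m; "grip_force": force on a finger pad.
Only numpy, scipy, OpenCV 4.12 (cv2) and the standard library are available. Lean on these libraries where they do the work, as an engineer would, in place of code of your own. Each camera call takes 0.05 s, during which the arm holds its last target. There are 200 camera calls.

TASK

Set up the length gauge for the next strip of lead came: take the orange-headed pin out of its wooden stand and push it down through the blue fork and the bench lug until its head sits fully home on the fork. Then take the yellow post and pull the sprung rod straight out until the black pointer's tip stands over the red mark on the rule, and finish holding it there, still, against the spring: do not let go at the end. Leave the red mark and the other things on the bench where they are.

Things in the scene. Friction and masses are not known exactly. Their poses are not given: they have to be found in the camera images.
- gauge: Fixed grey base plate, 400 x 115 x 8 mm. Origin at bench height below the lug hole; x is the direction of the pull, y points to the side of the aluminium rule, z up. Carries a dark steel lug (10 mm plate, top 50 mm above the bench), two black saddles (faces at 32 mm, side walls to 44 mm) and the rule (top at 24 mm, 39 to 61 mm to the +y side of the rod's axis).
- lug_hole (a point): Centre of the upper mouth of the lug's vertical hole (12 mm plus 1 mm clearance in diameter), 50 mm above the bench, right above the gauge's origin.
- tube: Loose telescoping arm, about 0.57 kg with its rod: square aluminium tube 26 x 26 mm, centre line 45 mm above the bench, lying in the saddles; blue fork at its rear (arms 8 mm thick, undersides at 30 and 52 mm) straddles the lug. Origin at bench height below the fork hole, x along the pull; tube mouth at x = 150 mm. Only the pin keeps it from being dragged out of the saddles.
- fork_hole (a point): Centre of the upper mouth of the fork's vertical hole (13 mm wide, 2 mm chamfer), on the fork's top face, 60 mm above the bench. At the start it lies right above lug_hole.
- pin: Loose steel pin, 90 g, origin at the centre of its head's underside, z up. Orange head: upright cylinder 20 mm across, 36 mm high; shaft 10 mm across, 41 mm long below the origin, the last 9 mm tapered to 4 mm. Starts in its stand, head on the stand's top (52 mm above the bench). Seated when the origin is level with fork_hole (60 mm); the tip is then clear of the base.
- stand: Fixed wooden block 70 x 70 x 52 mm with a 15 mm hole in the middle that holds the pin. Origin at the centre of its underside. It stands left or right of the gauge.
- rod (a joint): How far the inner rod is pulled out of the tube, m: 0 fully in (start), 0.13 at most. Its spring pulls it back in with about 3 N at 0 and 50 N/m more (about 8 N at 0.1).
- post_top (a point): Centre of the top of the yellow upright post on the rod's outer end: 18 mm across, top 99 mm, foot 37 mm above the bench. The steel rod (12 mm across, centre at 45 mm) enters it from the tube side; above 52 mm the post is free to be gripped from all sides. With the rod in, the post stands 215 mm from the fork hole, 65 mm from the tube's mouth.
- pointer_tip (a point): Tip of the black pointer, a 6 mm wide bar that sticks out 50 mm to the gauge's +y side from the post's axis, 45 mm above the bench; it moves with the rod and is level with the post's axis along the pull.
- mark_top (a point): Centre of the top of the red mark, a stiff slide on the rule, 12 mm long along the pull, 26 mm across, top 34.5 mm above the bench; x points along the pull. It stands 50 to 110 mm beyond the pointer's start; the pointer passes above it.
- bottle: White plastic squeeze bottle, 60 mm in diameter, 150 mm tall. Bystander; origin under its centre.
- pliers: Small pliers with red handles, 135 mm long, lying. Bystander.
- tin: Dark round tin with a pale grey top, 64 mm in diameter, 35 mm tall. Bystander; origin under its centre.
- offcuts: Little stack of coloured glass offcuts, 90 x 70 x 12 mm. Bystander.
- pens: Green cup with pens, 76 mm in diameter, 150 mm tall with the pens. Bystander.
- marker: Blue marker pen with a black cap, 130 mm long, lying. Bystander.

How it is judged:
On the way, in this order (a step that is already met when the one before it is completed fails the run):
1. the pin is seated through fork and lug while the rod is still in (horizontal distance between pin and lug_hole below 0.004 m and horizontal distance between pin and fork_hole below 0.004 m and z of pin in the frame of fork_hole between -0.004 and 0.003 m and z of fork_hole in the frame of lug_hole between 0.005 and 0.016 m and angle between pin's own z axis and vertical below 0.12 rad and value of joint rod below 0.02 m), for 0.2 s.
2. the rod is held by the gripper with its pointer over the mark (horizontal distance between pin and lug_hole below 0.004 m and horizontal distance between pin and fork_hole below 0.004 m and z of pin in the frame of fork_hole between -0.004 and 0.003 m and z of fork_hole in the frame of lug_hole between 0.005 and 0.016 m and angle between pin's own z axis and vertical below 0.12 rad and x of pointer_tip in the frame of mark_top between -0.0065 and 0.0065 m and z of pointer_tip in the frame of mark_top below 0.025 m and value of joint rod above 0.04 m and velocity of joint rod between -0.01 and 0.01 m/s and angle between the x axis of tube and the x axis of gauge, either way round below 0.1 rad and contact force between the fingers and rod above 2 N and contact force between rod and gauge below 1 N and contact force between rod and bottle below 0.5 N and contact force between rod and pliers below 0.5 N and contact force between rod and tin below 0.5 N and contact force between rod and offcuts below 0.5 N and contact force between rod and pens below 0.5 N and contact force between rod and marker below 0.5 N), for 0.3 s.
At the end, for the whole second after the job is handed in: Pin upright in fork and lug, head within 3 mm of the fork's top and 4 mm of the holes' axis; pointer tip within 6.5 mm of the red mark's centre along the pull, at rest; fingers bear on the rod with over 2 N and nothing else props it (all of step 2); the arm keeps its last pose, push and grip.
It fails at once if one of the bystanders is pushed from its place by more than 30 mm (distance of any of bottle, pliers, tin, offcuts, pens, marker from where it was at the start of the episode above 0.03 m).
It fails at once if the red mark is shifted by more than 5 mm (distance of mark_top from where it was at the start of the episode above 0.005 m).
It also fails if it takes over 51 s, if anything falls off the work surface, if the arm or the gripper's body presses on something with over 40 N, if the wrist force passes 120 N, or if a joint passes its speed limit or range.

## Working session

There is one attempt and no reset: what is moved stays moved. The work goes in short steps, Python scripts to look and compute and a tool call to move; the robot and the scene stay as the last step left them, time stands still between calls to the robot, and variables do not carry over. Pictures are saved under pics/ and viewed, at most 13 in all, crops included, and the job is handed in when it is done.

Besides the shell and the picture viewer there is one more tool, called as a command line: name --pt "numbers of a row" for each row, then --argument value for the rest. jog_arm: Moves the arm, as the interface text tells. Its arguments: {"type":"object","properties":{"motion":{"type":"array"},"squeeze":{"type":"number"}},"required":["motion"]}

```bash
mkdir -p pics
cat > h.py <<'E'
import numpy as np, cv2
from station import ctrl
def snap(n):
    m=ctrl.camera_model(n); return ctrl.camera(n), m
def save(im,f): cv2.imwrite('pics/'+f, cv2.cvtColor(im,cv2.COLOR_RGB2BGR))
def ray(m,uv,z):
    K=np.array(m['intrinsics'],float).reshape(3,3); R=cv2.Rodrigues(np.array(m['rvec'],float))[0]; t=np.array(m['tvec'],float).ravel()
    d=R.T@np.linalg.inv(K)@np.array([uv[0],uv[1],1.]); c=-R.T@t
    return c+d*(z-c[2])/d[2]
def cen(c): return -cv2.Rodrigues(np.array(c['rvec'],float))[0].T@np.array(c['tvec'],float).ravel()
RG={'orange':((5,150,120),(16,255,255)),'yellow':((22,130,100),(35,255,255)),'blue':((98,110,50),(125,255,255)),'red':((172,130,80),(180,255,255)),'red2':((0,150,80),(4,255,255))}
def blobs(im,c,amin=15):
    h=cv2.cvtColor(im,cv2.COLOR_RGB2HSV); k=cv2.inRange(h,*[np.array(x,np.uint8) for x in RG[c]])
    n,l,s,ce=cv2.connectedComponentsWithStats(k)
    return [(s[i].tolist(),ce[i].round(1).tolist()) for i in range(1,n) if s[i][4]>=amin]
E
python3 - <<'E'
from h import *
for n in('top','scene'):
    im,m=snap(n); save(im,n+'0.png'); print(n,cen(m).round(3),np.array(m['intrinsics']).round(1).tolist())
    for c in RG: print(c,blobs(im,c))
o=ctrl.get_obs(); print(o)
E
```

```text
top [ 0.47  -0.027  1.229] [[460.3, 0.0, 274.9], [0.0, 460.3, 208.6], [0.0, 0.0, 1.0]]
orange [([553, 97, 7, 11, 60], [556.5, 102.9]), ([529, 211, 9, 9, 63], [533.2, 214.9]), ([410, 244, 25, 10, 102], [425.1, 248.8]), ([425, 254, 8, 8, 48], [428.4, 257.6]), ([413, 266, 26, 6, 42], [424.5, 268.4])]
yellow [([303, 234, 7, 7, 36], [306.2, 237.5])]
blue [([241, 151, 36, 8, 163], [258.7, 154.7]), ([484, 182, 76, 80, 1156], [510.8, 221.4]), ([216, 237, 17, 12, 177], [224.5, 242.6])]
red []
red2 [([18, 151, 43, 39, 933], [39.7, 169.9]), ([308, 150, 15, 14, 194], [315.1, 156.5]), ([113, 185, 26, 33, 231], [128.1, 199.7]), ([339, 214, 5, 10, 42], [341.0, 218.6])]
scene [ 1.292 -0.708  1.013] [[546.6, 0.0, 283.1], [0.0, 546.6, 213.9], [0.0, 0.0, 1.0]]
orange [([541, 20, 19, 17, 210], [552.3, 28.2]), ([266, 29, 76, 23, 740], [298.3, 41.4]), ([265, 45, 21, 11, 47], [274.6, 50.1]), ([310, 51, 8, 3, 17], [313.7, 51.8]), ([496, 123, 64, 29, 384], [526.1, 135.6]), ([513, 223, 47, 29, 186], [542.1, 238.6]), ([117, 266, 25, 23, 140], [128.5, 276.2]), ([140, 270, 6, 6, 18], [142.6, 272.7]), ([131, 276,
[... 802 characters left out ...]
92.6])]
{'time_s': 0.1, 'qpos': array([ 1.10937047e+00,  3.00394339e-01,  1.52151953e+00, -1.77790902e-05,
        1.32069855e+00, -6.65844611e-02]), 'joint_vel': array([ 1.82875489e-04, -2.64272919e-03, -1.48159146e-03, -1.31634525e-03,
        2.11496004e-03, -1.21485620e-05]), 'tau': array([-5.88285457e-04, -5.32648408e+01, -3.53275466e+01,  7.08730705e-02,
        2.35499628e-02, -9.11484358e-05]), 'ee_pos': array([0.21145783, 0.50747028, 0.20495447]), 'eef_rot': array([-3.14057401e+00, -5.06668663e-05,  2.74675564e+00]), 'force': array([-0.14484927, -0.82305646, -0.98193788]), 'moment': array([-0.06408276,  0.00230091, -0.03894612]), 'grip_force': 0.0, 'grip_width': 0.09391706798028902}
```

View pics/top0.png

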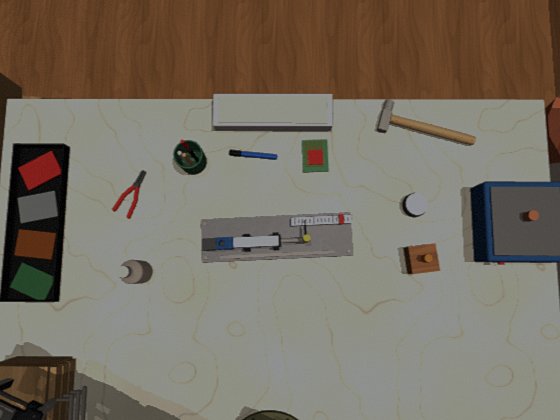

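View pics/scene0.png

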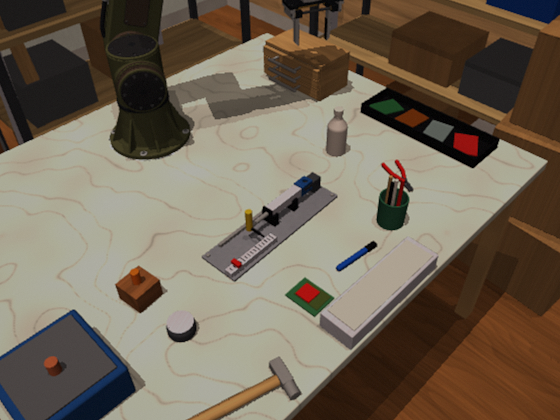

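The top view shows the pin at (428,258) in its stand, the fork at (222,242), the post at (306,237) and the mark at (341,218). The pull runs roughly along world -y. The scene view agrees.

Run:
```python
from h import *
im,m=snap('top')
for n,uv,z in(('pinhead',(428.4,257.6),.085),('post',(306.2,237.5),.095),('fork',(221,242.5),.06),('mark',(341,218.6),.0345),('standTL',(404,245),.052),('standBR',(440,271),.052)): print(n,ray(m,uv,z).round(4))
a=np.vstack([cv2.resize(im[x:x+70,200:370],None,fx=4.5,fy=4.5,interpolation=cv2.INTER_CUBIC) for x in(200,)]); save(a,'topc.png')
```

```text
pinhead [ 0.5085 -0.3884  0.085 ]
post [ 0.5557 -0.0875  0.095 ]
fork [0.5445 0.1271 0.06  ]
mark [ 0.61   -0.1815  0.0345]
standTL [ 0.5411 -0.3383  0.052 ]
standBR [ 0.4761 -0.4266  0.052 ]
```

View pics/topc.png

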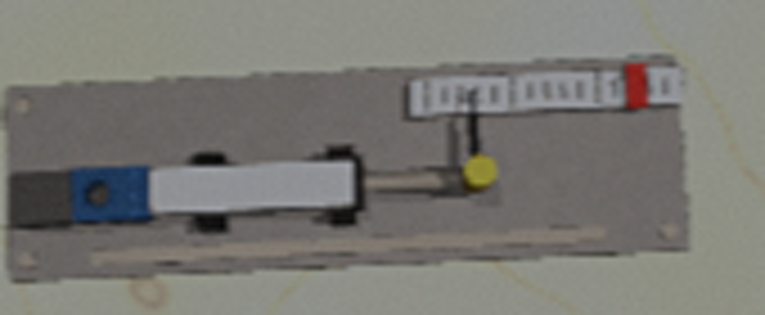

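The crop shows the fork hole at crop (97,194), i.e. px (221.6,243.1), the post top at (481,172) and the red mark at (636,86). The pull direction is about -87° from world +x. I'll turn the tool to line up with the gauge, then head for the pin.

jog_arm --pt "0 0 -0.01 0 0 0.15 1" --pt "0 0 -0.01 0 0 0.15 1" --pt "0 0 -0.01 0 0 0.15 1" --pt "0 0 -0.01 0 0 0.15 1" --pt "0 0 0 0 0 0.15 1"

```text
time_s: 0.65
ee_pos: [0.2117, 0.508, 0.2466]
eef_rot: [3.14, -0.001, 1.991]
force: [-0.5, 0.5, -0.1]
grip_width: 0.0939
grip_force: 0.0
```

jog_arm --pt "0 0 0 0 0 0.15 1" --pt "0 0 0 0 0 0.15 1" --pt "0 0 0 0 0 0.074 1" --pt "0 0 0 0 0 0 1"

```text
time_s: 1.05
ee_pos: [0.2115, 0.5076, 0.2452]
eef_rot: [-3.141, 0.0, 1.622]
force: [0.7, -0.1, 0.5]
grip_width: 0.0938
grip_force: 0.0
```

jog_arm --pt "-0.0413 0.0114 0 0 0 0 1" --pt "-0.0413 0.0114 0 0 0 0 1" --pt "-0.0413 0.0114 0 0 0 0 1" --pt "-0.0413 0.0114 0 0 0 0 1" --pt "-0.0413 0.0114 0 0 0 0 1"

```text
time_s: 1.55
ee_pos: [0.2793, 0.3028, 0.2454]
eef_rot: [3.142, -0.0, 1.626]
force: [1.1, 0.5, 0.2]
grip_width: 0.0942
grip_force: 0.0
```

jog_arm --pt "-0.0413 0.0114 0 0 0 0 1" --pt "-0.0413 0.0114 0 0 0 0 1" --pt "-0.0413 0.0114 0 0 0 0 1" --pt "-0.0413 0.0114 0 0 0 0 1" --pt "-0.0413 0.0114 0 0 0 0 1"

```text
time_s: 2.05
ee_pos: [0.3469, 0.0995, 0.2456]
eef_rot: [3.141, -0.0, 1.626]
force: [0.3, 0.8, -0.2]
grip_width: 0.0939
grip_force: 0.0
```

jog_arm --pt "-0.0413 0.0114 0 0 0 0 1" --pt "-0.0413 0.0114 0 0 0 0 1" --pt "-0.0413 0.0114 0 0 0 0 1" --pt "-0.0413 0.0114 0 0 0 0 1" --pt "-0.0413 0.0114 0 0 0 0 1"

```text
time_s: 2.55
ee_pos: [0.4147, -0.104, 0.2455]
eef_rot: [3.141, 0.0, 1.625]
force: [0.9, 1.5, 0.4]
grip_width: 0.0937
grip_force: 0.0
```

jog_arm --pt "-0.0413 0.0114 0 0 0 0 1" --pt "-0.0413 0.0114 0 0 0 0 1" --pt "-0.0413 0.0114 0 0 0 0 1" --pt "-0.0413 0.0114 0 0 0 0 1" --pt "-0.0413 0.0114 0 0 0 0 1"

```text
time_s: 3.05
ee_pos: [0.4824, -0.3072, 0.2452]
eef_rot: [-3.141, -0.0, 1.626]
force: [0.3, 1.0, 1.0]
grip_width: 0.0938
grip_force: 0.0
```

jog_arm --pt "-0.0413 0.0114 0.02 0 0 0 1" --pt "-0.0413 0.0114 0.02 0 0 0 1" --pt "0 0 0 0 0 0 1" --pt "0 0 0 0 0 0 1"

```text
time_s: 3.45
ee_pos: [0.5089, -0.3869, 0.2041]
eef_rot: [-3.14, -0.002, 1.624]
force: [-0.7, 0.9, 0.5]
grip_width: 0.0939
grip_force: 0.0
```

```bash
cat > w.py <<'E'
from h import *
import sys
o=ctrl.get_obs(); im,m=snap('wrist'); save(im,sys.argv[1]+'.png')
print(o['ee_pos'].round(4),o['eef_rot'].round(3),'cam',cen(m).round(3))
for c in RG: print(c,[(b,ray(m,b[1],.085).round(4).tolist()) for b in blobs(im,c,80)][:4])
E
python3 w.py w1
```

```text
[ 0.5089 -0.3869  0.2041] [-3.140e+00 -2.000e-03  1.624e+00] cam [ 0.504 -0.314  0.384]
orange [(([292, 163, 8, 31, 106], [294.6, 180.2]), [0.5216, -0.3632, 0.085]), (([264, 198, 22, 21, 362], [274.6, 208.3]), [0.5058, -0.3888, 0.085])]
yellow []
blue [(([258, 373, 16, 45, 623], [265.2, 394.7]), [0.5062, -0.5833, 0.085])]
red []
red2 []
```

View pics/w1.png

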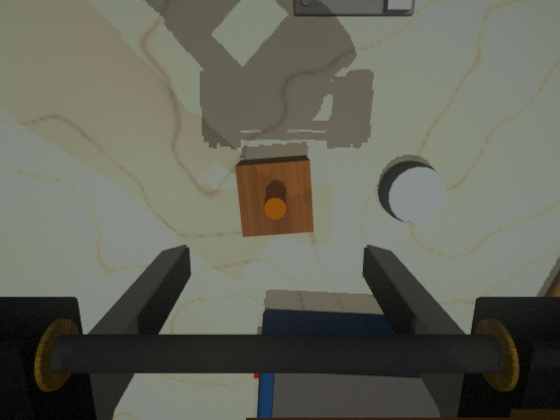

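The wrist view shows the pin head top at (275,208), nearly under the gripper. I'll go down and grasp it.

jog_arm --pt "-0.002 -0.002 0.04 0 0 0 1" --pt "0 0 0.04 0 0 0 1" --pt "0 0 0.04 0 0 0 1" --pt "0 0 0.025 0 0 0 1" --pt "0 0 0 0 0 0 1"

```text
time_s: 4.0
ee_pos: [0.5065, -0.3869, 0.0587]
eef_rot: [-3.139, -0.003, 1.625]
force: [-0.3, 0.3, -0.0]
grip_width: 0.0939
grip_force: 0.0
```

jog_arm --pt "0 0 0 0 0 0 -1" --pt "0 0 0 0 0 0 -1" --pt "0 0 0 0 0 0 -1" --pt "0 0 0 0 0 0 -1" --pt "0 0 0 0 0 0 -1" --squeeze 30

```text
time_s: 4.5
ee_pos: [0.5075, -0.3889, 0.0611]
eef_rot: [3.141, 0.001, 1.623]
force: [0.2, -0.5, 0.0]
grip_width: 0.0573
grip_force: 0.0
```

jog_arm --pt "0 0 0 0 0 0 -1" --pt "0 0 0 0 0 0 -1" --pt "0 0 0 0 0 0 -1"

```text
time_s: 4.8
ee_pos: [0.5073, -0.3888, 0.0604]
eef_rot: [-3.142, -0.0, 1.623]
force: [-0.7, -0.4, -0.1]
grip_width: 0.0331
grip_force: 0.0
```

jog_arm --pt "0 0 0 0 0 0 -1" --pt "0 0 0 0 0 0 -1" --pt "0 0 0 0 0 0 -1" --pt "0 0 0 0 0 0 -1"

```text
time_s: 5.2
ee_pos: [0.5073, -0.3887, 0.0604]
eef_rot: [-3.142, -0.0, 1.623]
force: [-0.4, -0.6, -0.6]
grip_width: 0.0192
grip_force: 30.0
```

jog_arm --pt "0 0 -0.02 0 0 0 -1" --pt "0 0 -0.03 0 0 0 -1" --pt "0 0 -0.03 0 0 0 -1" --pt "0 0 -0.02 0 0 0 -1" --pt "0 0 0 0 0 0 -1"

```text
time_s: 5.7
ee_pos: [0.5081, -0.3895, 0.1634]
eef_rot: [3.138, 0.003, 1.623]
force: [0.6, 0.3, -1.3]
grip_width: 0.0197
grip_force: 30.0
```

jog_arm --pt "0.0412 0.0052 0 0 0 0 -1" --pt "0.0412 0.0052 0 0 0 0 -1" --pt "0.0412 0.0052 0 0 0 0 -1" --pt "0.0412 0.0052 0 0 0 0 -1" --pt "0.0412 0.0052 0 0 0 0 -1"

```text
time_s: 6.2
ee_pos: [0.5219, -0.1799, 0.1589]
eef_rot: [-3.14, -0.001, 1.623]
force: [0.4, 0.2, -0.5]
grip_width: 0.0195
grip_force: 30.0
```

jog_arm --pt "0.0412 0.0052 0 0 0 0 -1" --pt "0.0412 0.0052 0 0 0 0 -1" --pt "0.0412 0.0052 0 0 0 0 -1" --pt "0.0412 0.0052 0 0 0 0 -1" --pt "0.0412 0.0052 0 0 0 0 -1"

```text
time_s: 6.7
ee_pos: [0.5372, 0.0271, 0.159]
eef_rot: [-3.14, -0.0, 1.623]
force: [0.3, -0.6, -0.9]
grip_width: 0.0192
grip_force: 30.0
```

jog_arm --pt "0.0412 0.0052 0 0 0 0 -1" --pt "0 0 0 0 0 0 -1" --pt "0 0 0 0 0 0 -1"

```text
time_s: 7.0
ee_pos: [0.5403, 0.0673, 0.1591]
eef_rot: [-3.14, 0.0, 1.625]
force: [0.0, -1.2, -0.7]
grip_width: 0.0193
grip_force: 30.0
```

```bash
python3 w.py w2
```

```text
[0.5403 0.0673 0.1591] [-3.14   0.     1.625] cam [0.535 0.14  0.339]
orange []
yellow [(([273, 401, 22, 17, 297], [283.4, 409.1]), [0.5538, -0.1032, 0.085])]
blue [(([265, 121, 39, 57, 1904], [284.1, 149.9]), [0.5414, 0.1195, 0.085]), (([505, 196, 44, 94, 1260], [526.4, 242.3]), [0.729, 0.0601, 0.085])]
red []
red2 [(([467, 373, 41, 20, 725], [486.8, 382.3]), [0.7249, -0.0662, 0.085])]
```

View pics/w2.png

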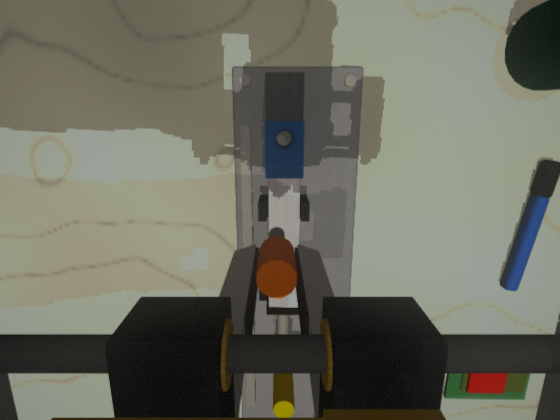

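The wrist view shows the fork hole at about (284,138), the held pin's head top at about (277,280), and the shaft tip at (277,232).

```bash
cat > rel.py <<'E'
from h import *
o=ctrl.get_obs(); im,m=snap('wrist'); zt=o['ee_pos'][2]
hsv=cv2.cvtColor(im,cv2.COLOR_RGB2HSV)
k=cv2.inRange(hsv,np.array([98,110,50]),np.array([125,255,255])); k[:,420:]=0
cs,hi=cv2.findContours(k,cv2.RETR_CCOMP,cv2.CHAIN_APPROX_NONE)
for c,q in zip(cs,hi[0]):
    if q[3]>=0 and cv2.contourArea(c)>60:
        (u,v),ax,_=cv2.fitEllipse(c); print('hole',u,v,ax,ray(m,(u,v),.06).round(4))
def gp(p):
    yaw=o['eef_rot'][2]; d=p[:2]-o['ee_pos'][:2]; X=np.array([np.cos(yaw),np.sin(yaw)]); Y=np.array([np.sin(yaw),-np.cos(yaw)]); return (d@X).round(4),(d@Y).round(4)
k=cv2.inRange(hsv,np.array([0,150,60]),np.array([16,255,255])); k[:,:240]=0;k[:,320:]=0;k[:200]=0;k[305:]=0
cs,_=cv2.findContours(k,cv2.RETR_EXTERNAL,cv2.CHAIN_APPROX_NONE); c=max(cs,key=cv2.contourArea)[:,0]
x,y,w,h=cv2.boundingRect(c); print('head box',x,y,w,h)
v=y+h-w/2; u=x+w/2; p=ray(m,(u,v),zt+.0276); print('headtop',u,v,p.round(4),gp(p))
P=ray(m,(284.5,138),.06); print('hole man',P.round(4),gp(P))
E
python3 rel.py
python3 - <<'E'
import cv2
im=cv2.imread('pics/w2.png')[110:320,220:340]; cv2.imwrite('pics/w2c.png',cv2.resize(im,None,fx=2.8,fy=2.8,interpolation=cv2.INTER_CUBIC))
E
```

```text
hole 283.8105163574219 137.43869018554688 (18.172548294067383, 19.094619750976562) [0.5415 0.1261 0.06  ]
head box 256 237 42 61
headtop 277.0 277.0 [0.5392 0.0682 0.1869] (np.float64(0.0017), np.float64(-0.0012))
hole man [0.5421 0.1257 0.06  ] (np.float64(0.059), np.float64(0.0047))
```

View pics/w2c.png

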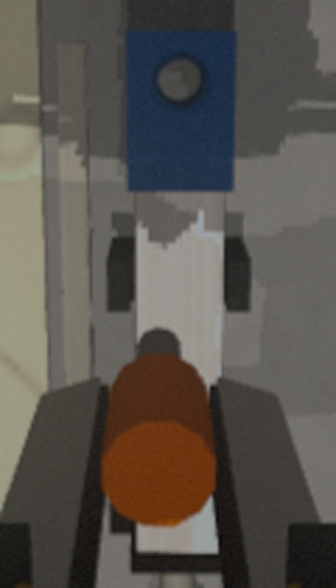

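jog_arm --pt "0.029 0.0025 0 0 0 0 -1" --pt "0.0292 0.0025 0 0 0 0 -1" --pt "0 0 0.02 0 0 0 -1" --pt "0 0 0.02 0 0 0 -1" --pt "0 0 0 0 0 0 -1"

```text
time_s: 7.6
ee_pos: [0.5416, 0.1239, 0.1178]
eef_rot: [-3.137, 0.001, 1.621]
force: [0.1, -0.8, -1.5]
grip_width: 0.0192
grip_force: 30.0
```

jog_arm --pt "0 0 0 0 0 0 -1" --pt "0 0 0 0 0 0 -1"

```text
time_s: 7.8
ee_pos: [0.5434, 0.1246, 0.1215]
eef_rot: [3.14, -0.0, 1.622]
force: [-0.1, -0.2, -1.0]
grip_width: 0.0192
grip_force: 30.0
```

Run:
```python
from h import *
o=ctrl.get_obs(); print(o['ee_pos'].round(4))
im,m=snap('wrist'); a=cv2.resize(im[160:330,190:370],None,fx=3,fy=3,interpolation=cv2.INTER_CUBIC)
im2,m2=snap('scene'); b=cv2.resize(im2[120:220,240:340],(510,510),interpolation=cv2.INTER_CUBIC)
h=min(a.shape[0],b.shape[0]); s=np.hstack([a[:h],b[:h]]); s=cv2.resize(s,(800,int(800*h/s.shape[1]))); print(s.shape); save(s,'w3.png')
```

```text
[0.5434 0.1246 0.1215]
(388, 800, 3)
```

View pics/w3.png

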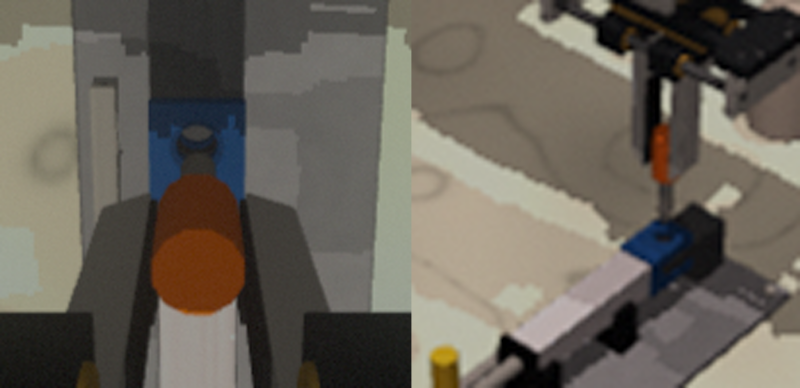

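The wrist view (left) shows the hole at display (197,142) just behind the shaft tip at (199,165), with the head at (198,271). They are nearly aligned, so I'll quantify the gap.

Run:
```python
from h import *
o=ctrl.get_obs(); m=ctrl.camera_model('wrist'); s=3*800/1050
f=lambda u,v:(190+u/s,160+v/s)
z=o['ee_pos'][2]
print(o['ee_pos'].round(4),'hole',ray(m,f(197,144),.06).round(4),'head',ray(m,f(198,271),z+.0276).round(4),'shaftroot? tip',ray(m,f(199,158),z-.0494).round(4))
m=ctrl.camera_model('scene'); g=lambda u,v:(240+(u/(800/1050)-540)/5.1,120+v/(800/1050)/5.1)
print('scene hole',ray(m,g(663,234),.06).round(4),'tip',ray(m,g(664,222),z-.0494).round(4),'headtop',ray(m,g(661,128),z+.0276).round(4))
```

```text
[0.5433 0.1249 0.1214] hole [0.5417 0.1266 0.06  ] head [0.5418 0.1258 0.149 ] shaftroot? tip [0.5423 0.1258 0.072 ]
scene hole [0.5414 0.1239 0.06  ] tip [0.5426 0.1232 0.072 ] headtop [0.5365 0.1243 0.149 ]
```

jog_arm --pt "0.0008 -0.0008 0 0 0 0 -1" --pt "0 0 0.008 0 0 0 -1" --pt "0 0 0.008 0 0 0 -1" --pt "0 0 0.004 0 0 0 -1" --pt "0 0 0 0 0 0 -1"

```text
time_s: 8.4
ee_pos: [0.5417, 0.1258, 0.0995]
eef_rot: [-3.14, 0.0, 1.623]
force: [0.0, 0.5, -1.5]
grip_width: 0.0193
grip_force: 30.0
```

jog_arm --pt "0 0 0.004 0 0 0 -1" --pt "0 0 0.004 0 0 0 -1" --pt "0 0 0.004 0 0 0 -1" --pt "0 0 0 0 0 0 -1"

```text
time_s: 8.8
ee_pos: [0.5419, 0.1259, 0.0879]
eef_rot: [-3.141, 0.0, 1.623]
force: [0.6, -0.9, -1.8]
grip_width: 0.0195
grip_force: 30.0
```

jog_arm --pt "0 0 0.004 0 0 0 -1" --pt "0 0 0.004 0 0 0 -1" --pt "0 0 0.004 0 0 0 -1" --pt "0 0 0.004 0 0 0 -1" --pt "0 0 0 0 0 0 -1"

```text
time_s: 9.3
ee_pos: [0.5419, 0.1259, 0.0719]
eef_rot: [-3.141, 0.0, 1.623]
force: [0.5, -0.2, -1.4]
grip_width: 0.0193
grip_force: 30.0
```

jog_arm --pt "0 0 0.002 0 0 0 -1" --pt "0 0 0.002 0 0 0 -1" --pt "0 0 0.001 0 0 0 -1" --pt "0 0 0 0 0 0 -1" --pt "0 0 0 0 0 0 -1"

```text
time_s: 9.8
ee_pos: [0.5422, 0.1261, 0.0678]
eef_rot: [3.141, -0.0, 1.623]
force: [-1.9, 2.3, 4.3]
grip_width: 0.0193
grip_force: 30.0
```

Contact at the seating height. Release, rise, and look.

jog_arm --pt "0 0 0 0 0 0 1" --pt "0 0 0 0 0 0 1" --pt "0 0 0 0 0 0 1" --pt "0 0 0 0 0 0 1" --pt "0 0 -0.01 0 0 0 1"

```text
time_s: 10.3
ee_pos: [0.5413, 0.1258, 0.0766]
eef_rot: [-3.139, 0.0, 1.623]
force: [-0.3, 0.1, 0.1]
grip_width: 0.056
grip_force: 0.0
```

jog_arm --pt "0 0 -0.03 0 0 0 1" --pt "0 0 -0.03 0 0 0 1" --pt "0 0 -0.03 0 0 0 1" --pt "-0.04 0 -0.02 0 0 0 1" --pt "-0.04 0 0 0 0 0 1"

```text
time_s: 10.8
ee_pos: [0.5472, 0.0457, 0.1913]
eef_rot: [3.136, 0.0, 1.625]
force: [0.1, -0.0, -0.5]
grip_width: 0.0932
grip_force: 0.0
```

jog_arm --pt "-0.04 0 0 0 0 0 1" --pt "-0.04 0 0 0 0 0 1" --pt "-0.02 0 0 0 0 0 1" --pt "0 0 0 0 0 0 1" --pt "0 0 0 0 0 0 1"

```text
time_s: 11.3
ee_pos: [0.5514, -0.0536, 0.1879]
eef_rot: [3.141, -0.0, 1.622]
force: [0.1, 0.5, -0.7]
grip_width: 0.094
grip_force: 0.0
```

```bash
python3 w.py w4
```

```text
[ 0.5514 -0.0536  0.1879] [ 3.141 -0.     1.622] cam [0.546 0.019 0.368]
orange []
yellow [(([268, 248, 21, 20, 330], [277.8, 257.3]), [0.5532, -0.0946, 0.085])]
blue [(([259, 0, 38, 19, 686], [277.5, 8.5]), [0.5432, 0.096, 0.085]), (([502, 61, 44, 105, 1437], [523.4, 111.4]), [0.7356, 0.0347, 0.085])]
red []
red2 [(([465, 244, 42, 35, 1275], [485.1, 261.1]), [0.7311, -0.0892, 0.085]), (([313, 315, 25, 10, 243], [324.7, 319.5]), [0.5984, -0.1523, 0.085])]
```

View pics/w4.png

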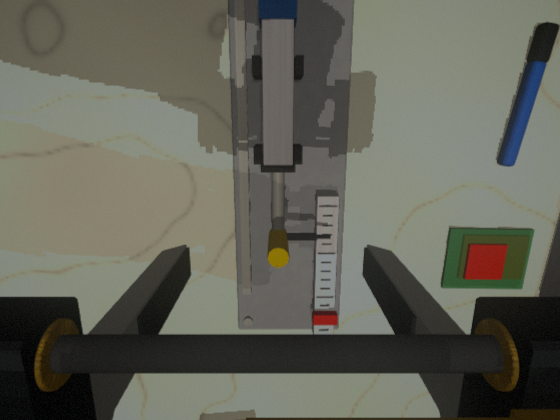

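The view shows the post top at (278,257), the pointer tip at about (331,237) and the red mark at (325,320). Everything lines up with the tool axes.

Run:
```python
from h import *
m=ctrl.camera_model('wrist')
p=ray(m,(277.9,257.8),.099); k=ray(m,(324.7,319.5),.0345); t=ray(m,(331,237),.048)
# rod/tube direction: post vs tube axis pixels
a=ray(m,(279,170),.058); b=ray(m,(278.5,25),.058)
print('post',p.round(4),'mark',k.round(4),'tip',t.round(4),a,b)
d=np.array([.052,-.9986]); print('along pull mark-post',(k-p)[:2]@d,'mark-tip',(k-t)[:2]@d)
for n in('top','scene'):
    im,mm=snap(n)
    for c in('orange','yellow','red2'):
        print(n,c,[(x[1],x[0][4],ray(mm,x[1],z).round(4)) for x in blobs(im,c,8) for z in [{'orange':.085,'yellow':.095,'red2':.0345}[c]] if 180<x[1][0]<360 and 120<x[1][1]<290])
    if n=='scene': save(cv2.resize(im[130:280,190:390],None,fx=4,fy=4,interpolation=cv2.INTER_CUBIC),'s5.png')
```

```text
post [ 0.553  -0.0888  0.099 ] mark [ 0.6078 -0.1823  0.0345] tip [ 0.6037 -0.0857  0.048 ] [ 0.55070601 -0.02303294  0.058     ] [0.54416456 0.09213535 0.058     ]
along pull mark-post 0.09614254551491903 mark-tip 0.09661735016228704
top orange [([308.0, 159.0], 9, array([ 0.7564, -0.0933,  0.085 ])), ([218.8, 242.1], 46, array([0.5439, 0.1293, 0.085 ]))]
top yellow []
top red2 [([181.9, 141.3], 9, array([0.8168, 0.2415, 0.0345])), ([315.1, 156.5], 193, array([ 0.7759, -0.1151,  0.0345])), ([341.0, 218.6], 42, array([ 0.61  , -0.1815,  0.0345]))]
scene orange [([304.5, 172.6], 48, array([0.5393, 0.1244, 0.085 ]))]
scene yellow []
scene red2 [([235.7, 262.6], 56, array([ 0.6097, -0.1868,  0.0345]))]
```

View pics/s5.png

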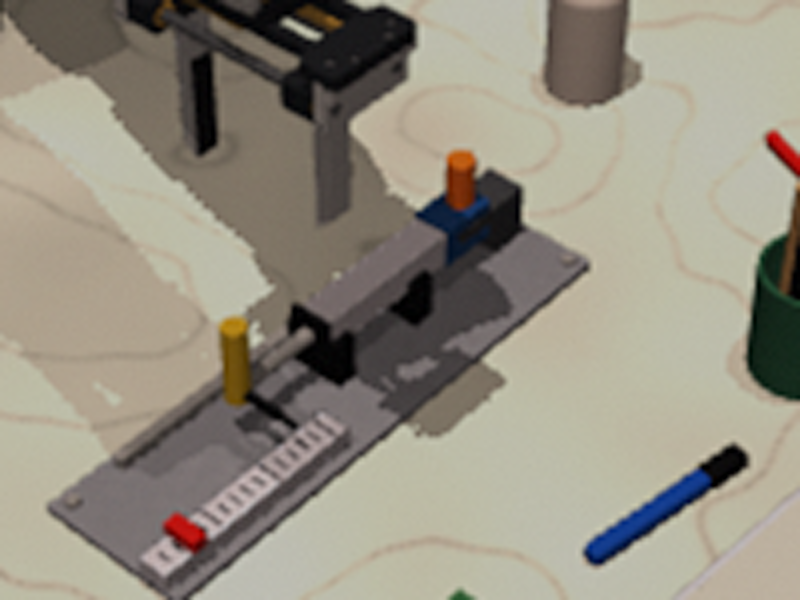

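The scene crop shows the orange head flush on the blue fork, so the pin is seated. Now to the post.

jog_arm --pt "-0.035 0.001 0 0 0 0 1" --pt "0 0 0.04 0 0 0 1" --pt "0 0 0.04 0 0 0 1" --pt "0 0 0.035 0 0 0 1" --pt "0 0 0.013 0 0 0 1"

```text
time_s: 11.95
ee_pos: [0.5528, -0.0875, 0.0564]
eef_rot: [-3.137, -0.001, 1.624]
force: [0.6, 0.3, -0.3]
grip_width: 0.094
grip_force: 0.0
```

jog_arm --pt "0 0 0 0 0 0 -1" --pt "0 0 0 0 0 0 -1" --pt "0 0 0 0 0 0 -1" --pt "0 0 0 0 0 0 -1" --pt "0 0 0 0 0 0 -1" --squeeze 40

```text
time_s: 12.45
ee_pos: [0.5546, -0.0888, 0.0603]
eef_rot: [3.14, 0.0, 1.623]
force: [-0.6, -0.3, -0.3]
grip_width: 0.0574
grip_force: 0.0
```

jog_arm --pt "0 0 0 0 0 0 -1" --pt "0 0 0 0 0 0 -1" --pt "0 0 0 0 0 0 -1" --pt "0 0 0 0 0 0 -1" --pt "0 0 0 0 0 0 -1"

```text
time_s: 12.95
ee_pos: [0.5542, -0.0887, 0.0594]
eef_rot: [3.142, 0.0, 1.623]
force: [1.4, -0.1, 0.4]
grip_width: 0.0176
grip_force: 30.6
```

jog_arm --pt "0 0 0 0 0 0 -1" --pt "0 0 0 0 0 0 -1"

```text
time_s: 13.15
ee_pos: [0.5542, -0.0887, 0.0594]
eef_rot: [3.141, 0.0, 1.623]
force: [0.6, -0.5, -1.0]
grip_width: 0.0172
grip_force: 40.0
```

jog_arm --pt "-0.005 0 0 0 0 0 -1" --pt "-0.01 0 0 0 0 0 -1" --pt "-0.01 0 0 0 0 0 -1" --pt "-0.01 0 0 0 0 0 -1" --pt "-0.01 0 0 0 0 0 -1"

```text
time_s: 13.65
ee_pos: [0.5565, -0.1345, 0.0594]
eef_rot: [-3.141, -0.0, 1.622]
force: [-0.2, 4.8, 0.9]
grip_width: 0.0171
grip_force: 40.0
```

jog_arm --pt "-0.01 0 0 0 0 0 -1" --pt "-0.01 0 0 0 0 0 -1" --pt "-0.01 0 0 0 0 0 -1" --pt "-0.01 0 0 0 0 0 -1" --pt "-0.005 0 0 0 0 0 -1"

```text
time_s: 14.15
ee_pos: [0.5586, -0.1795, 0.0593]
eef_rot: [-3.141, -0.001, 1.622]
force: [-0.3, 7.7, 0.7]
grip_width: 0.0178
grip_force: 40.0
```

jog_arm --pt "0 0 0 0 0 0 -1" --pt "0 0 0 0 0 0 -1" --pt "0 0 0 0 0 0 -1"

```text
time_s: 14.45
ee_pos: [0.5586, -0.1788, 0.0593]
eef_rot: [-3.141, -0.001, 1.622]
force: [-1.2, 7.5, 0.1]
grip_width: 0.0174
grip_force: 40.0
```

Run:
```python
from h import *
im,m=snap('wrist'); a=cv2.resize(im[150:350,250:380],(390,600),interpolation=cv2.INTER_CUBIC)
im,m=snap('scene'); b=cv2.resize(im[220:290,205:250],(386,600),interpolation=cv2.INTER_CUBIC)
save(np.hstack([a,b]),'w6.png')
```

```text
(no output)
```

View pics/w6.png

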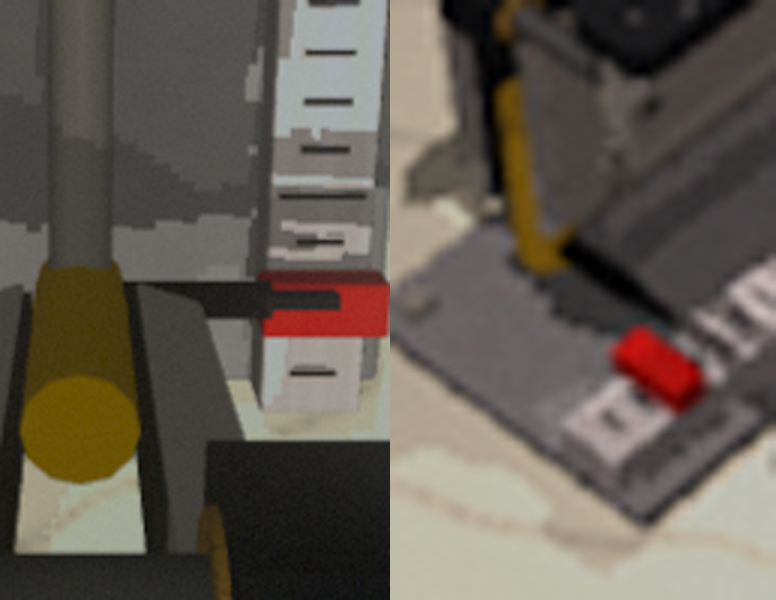

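Left is the wrist view: the pointer tip at crop (339,300) lies over the red top face, which spans rows 284–336. Next I'll compute the remaining distance.

Run:
```python
from h import *
m=ctrl.camera_model('wrist'); f=lambda u,v:(250+u/3,150+v/3)
d=np.array([.052,-.9986])
for z in(.046,.048): 
  t=ray(m,f(339,300),z)
  for v in(284,310,336): k=ray(m,f(325,v),.0345); print(z,v,t.round(4),k.round(4),((k-t)[:2]@d).round(4))
o=ctrl.get_obs(); print(o['ee_pos'])
```

```text
0.046 284 [ 0.6073 -0.1766  0.046 ] [ 0.6073 -0.1775  0.0345] 0.0009
0.046 310 [ 0.6073 -0.1766  0.046 ] [ 0.6079 -0.1832  0.0345] 0.0066
0.046 336 [ 0.6073 -0.1766  0.046 ] [ 0.6086 -0.1889  0.0345] 0.0123
0.048 284 [ 0.6068 -0.1759  0.048 ] [ 0.6073 -0.1775  0.0345] 0.0016
0.048 310 [ 0.6068 -0.1759  0.048 ] [ 0.6079 -0.1832  0.0345] 0.0073
0.048 336 [ 0.6068 -0.1759  0.048 ] [ 0.6086 -0.1889  0.0345] 0.0131
[ 0.5585879  -0.17876825  0.05925678]
```

jog_arm --pt "-0.002 0 0 0 0 0 -1" --pt "-0.003 0 0 0 0 0 -1" --pt "-0.001 0 0 0 0 0 -1" --pt "0 0 0 0 0 0 -1" --pt "0 0 0 0 0 0 -1"

```text
time_s: 15.05
ee_pos: [0.5589, -0.1847, 0.0592]
eef_rot: [-3.141, -0.001, 1.622]
force: [0.0, 7.5, 0.4]
grip_width: 0.0171
grip_force: 40.0
```

jog_arm --pt "0 0 0 0 0 0 -1" --pt "0 0 0 0 0 0 -1" --pt "0 0 0 0 0 0 -1" --pt "0 0 0 0 0 0 -1"

```text
time_s: 15.45
ee_pos: [0.5589, -0.1847, 0.0592]
eef_rot: [-3.141, -0.001, 1.622]
force: [-1.0, 8.2, 0.2]
grip_width: 0.0176
grip_force: 40.0
```

Run:
```python
from h import *
im,m=snap('wrist'); K=np.array(m['intrinsics']).reshape(3,3)
a=cv2.resize(im[210:310,310:385],(450,600),interpolation=cv2.INTER_CUBIC)
im2,m2=snap('top'); b=cv2.resize(im2[205:255,315:355],(350,600),interpolation=cv2.INTER_CUBIC); save(np.hstack([a,b]),'w7.png')
print([(x,ray(m,x[1],.0345).round(4)) for x in blobs(im,'red2',80)])
print([(x,ray(m2,x[1],.0345).round(4)) for x in blobs(im2,'red2',10) if 320<x[1][0]<360])
```

```text
[(([338, 235, 43, 18, 591], [361.2, 242.0]), array([ 0.6092, -0.1816,  0.0345]))]
[]
```

View pics/w7.png

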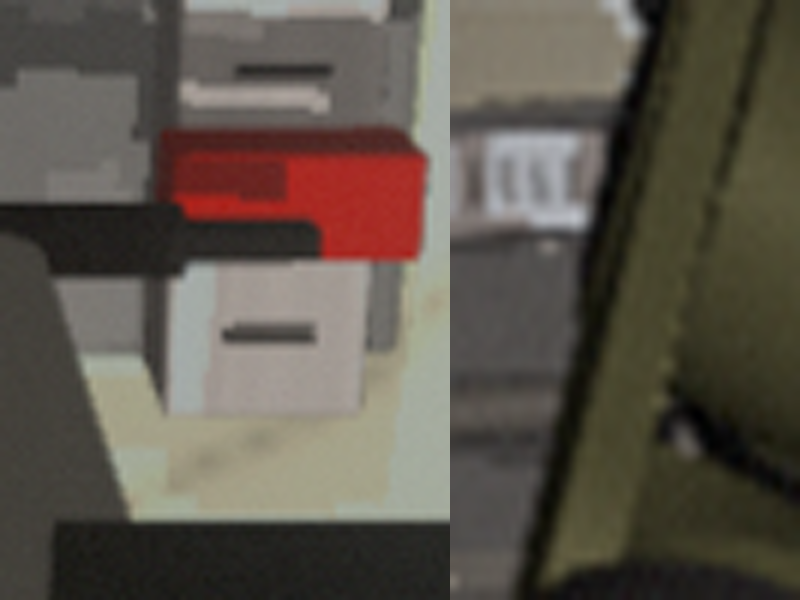

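The pointer tip is at crop (320,240), over the mark's top face (rows 152–260). The higher pointer shows parallax in this view.

Run:
```python
from h import *
m=ctrl.camera_model('wrist'); f=lambda u,v:(310+u/6,210+v/6)
d=np.array([.052,-.9986])
k=ray(m,f(300,206),.0345); print(k.round(4),[((k-ray(m,f(320,v),z))[:2]@d).round(4) for v,z in((240,.048),(240,.045),(232,.048))], ray(m,f(320,240),.047),(ray(m,f(300,152),.0345)-ray(m,f(300,260),.0345)).round(4))
```

```text
[ 0.6086 -0.1832  0.0345] [np.float64(0.0014), np.float64(0.0003), np.float64(0.0022)] [ 0.60755039 -0.18217401  0.047     ] [-0.0013  0.0116  0.    ]
```

```bash
python3 -c "
from station import ctrl
print(ctrl.hand_in())"
```

```text
the job is handed in; nothing more can be done
None
```

I seated the pin through the fork and lug and pulled the rod out about 96 mm. The pointer measures within about 2 mm of the red mark's centre, and the arm is still gripping the post at 40 N against the spring. I handed the job in at about 16 s; no verdict came back.

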